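Lock the coin tray home with the quarter-turn T-slot stop

TASK

Take the wing-handled tray stop out of the wooden block, drop its T-head lengthwise into the board's slot on the free side of the coin tray, and slide it along the slot so that it pushes the tray home, snug against the fence's rubber strip. With the stop still up against the tray, press the handle down against its spring, twist it a quarter turn clockwise so the head locks crosswise under the slot's lips, and let go. Work gently: do not force the stop into the track, do not ram or squeeze the tray, and leave the other things where they are.

Things in the scene. Friction and masses are not known exactly. Their poses are not given: they have to be found in the camera images.
- stop: Loose tray stop, 66 mm tall, 0.15 kg, hanging upright in one of the block's two bores, foot disc on the block's top. Origin: centre of the T-head's underside, z up the stem. Steel T-head 24.4 long (x) x 11 wide (y) x 6 high; stem 10 dia; above it a grey sprung foot disc 40 dia; on top a black wing handle. In the track the head turns clockwise (from above) only and jams just past a quarter turn.
- stop_grip (a point): Point on the stop's axis 11 mm below the top of its black wing handle (55 mm above the stop's origin), where to grip. The handle is 40 mm long (x, parallel to the T-head) x 12 mm wide (y), from 33 to 66 mm above the stop's origin; take it across the 12 mm from above.
- stop_foot (a point): Centre of the underside of the stop's grey foot disc, 40 mm dia, 12 thick, 9 mm above the stop's origin when free. The disc slides on the stem against a spring and turns with the handle. Pressing the handle down on a standing foot takes 4 N to start and 2.5 N more per mm, with a hard end at 5 mm (16.5 N); the head clears the track's lips after 2 mm, and turns freely from about 3 mm.
- board: The fixed copy-stand base board, grey laminate, 262 (x) x 400 (y) x 24 mm thick, lying on the bench. Origin: centre of its underside. An aluminium T-track is let in flush along its y axis at x = 0, over the whole length, open above: slot 12 mm wide, lips 5 mm thick; below them a chamber 26 mm wide, its floor 17 mm below the board's top.
- fence: Aluminium bar 240 (x) x 18 (y) x 20 mm (z) bolted down across the board, axes parallel to the board's. Origin: middle of the lower edge of the bar's face that looks to the tray (-y). A rubber-faced strip 200 mm wide in front of that face is set by two screws, each time differently: its front stands 6 to 26 mm from the bar, and does not give. The tray is home when it bears on the strip.
- tray: Loose coin tray, grey frame, red felt cells, coins, 220 (x) x 180 (y) x 16 mm high, 0.4 to 0.65 kg. Origin: centre of its underside. It lies flat on the board over the track, +y side towards the fence, up to 1.2 degrees askew and 8 to 41 mm short of home; the stop goes into the slot on its -y side and pushes the middle of that side. Sliding it takes 2 to 6 N.
- block: Fixed hardwood storage block 150 (x) x 64 (y) x 35 mm high. Origin: centre of its underside. Two square bores 30 mm wide, 25 deep, at x = -40 and +40, y = 0.
- pin: Bystander: a plain pin with a round black knob 30 mm dia, hanging in the other bore of the block; 55 mm tall, origin at the centre of its foot. Leave it.
- loupe: Bystander: a small round stand loupe, 46 mm dia, 44 mm tall; origin at the centre of its underside. Leave it.
- cardbox: Bystander: an open cardboard box of coin cards, 150 x 110 x 50 mm high; origin at the centre of its underside. Leave it.
There are look-alikes about, which are no part of the job. What is shaped like the stop but blue or green is not meant.

How it is judged:
On the way, in this order (a step that is already met when the one before it is completed fails the run):
1. the stop's T-head is in the slot, lengthwise, its foot down on the board, on the tray's free side (angle between the x axis of stop and the y axis of board, either way round below 0.25 rad and z of stop in the frame of board below 0.0165 m and x of stop in the frame of board between -0.0025 and 0.0025 m and y of stop in the frame of tray below -0.105 m), for 0.1 s.
2. the tray is pushed home against the fence's strip with the stop in the slot (contact force between tray and fence above 0.5 N and y of stop in the frame of tray above -0.1125 m and z of stop in the frame of board below 0.0165 m), for 0.1 s.
At the end, for the whole second after the job is handed in: The stop stands in the track, head crosswise (within 17 degrees of square to the slot) and risen under the lips; the tray lies flat, square (within 2 degrees) and touching the fence's strip, the stop's foot up against its free side (gap under 2 mm); all released and at rest (angle between the x axis of stop and the x axis of board, either way round below 0.3 rad and z of stop in the frame of board between 0.0105 and 0.0145 m and angle between stop's own z axis and vertical below 0.1 rad and x of stop in the frame of board between -0.003 and 0.003 m and contact force between tray and fence above 0.05 N and angle between the y axis of tray and the y axis of fence, either way round below 0.035 rad and angle between tray's own z axis and vertical below 0.03 rad and y of stop in the frame of tray above -0.112 m and linear speed of each of stop, tray below 0.01 m/s).
It fails at once if the stop is forced against the board or track with more than 40 N (contact force between stop and board above 40 N).
It fails at once if the tray is rammed or squeezed against the fence with more than 13 N (contact force between tray and fence above 13 N).
It fails at once if the tray is jerked (faster than 0.2 m/s) (linear speed of tray above 0.2 m/s).
It fails at once if a bystander (pin, loupe or box of coin cards) is disturbed, moved more than 20 mm (distance of any of pin, loupe, cardbox from where it was at the start of the episode above 0.02 m).
It also fails if it takes over 58 s, if anything falls off the work surface, if the arm or the gripper's body presses on something with over 40 N, if the wrist force passes 120 N, or if a joint passes its speed limit or range.

ROBOT

A 6-joint arm with a two-finger parallel gripper is mounted at the origin on the work surface. World frame = base frame: x ahead of the robot, y to its left, z up, the work surface at z = 0. Lengths are in m, angles in rad, forces in N, time in s.
With the tool pointing down it reaches from about 0.3 to 0.75 m from the base axis. Payload 8.5 kg.
Tool frame: the origin (TCP) lies midway between the tips of the shut fingers; the grasp point (between the pads) lies r.pinch_z behind it (r.pinch_z is the distance from the TCP to the grasp point, in m); z points along the fingers, y is the line along which they close (so a half turn about z gives the same grasp; the last joint's range is limited). The gripper opens to 85 mm and grips with 20 to 120 N. Pads are 22 mm wide; open, the fingers measure 114 mm over their backs; the gripper's body (76 mm by 85 mm) begins 54 mm behind the grasp point. The pads swing forward as they close: fully open they stand 13 mm farther back than shut.
Start: joints at [0.89, 0.381, 1.297, -0, 1.464, -0.215], TCP at [0.247, 0.491, 0.193] pointing down, gripper open.
Joint ranges: [-3.11, 3.11], [-0.89, 2.33], [0.22, 2.48], [-1.42, 4.56], [0.17, 2.85], [-2.88, 2.88]. Speed limits (rad/s): [2.39, 2.39, 3.14, 3.14, 3.14, 3.14].

INTERFACE

Orientations are given as a unit quaternion [x, y, z, w].
In Python, from station import r, optics, job gives the robot as it stands.
- The arm moves only by the shell command python3 -m handwheel 'ROWS' [FORCE]. ROWS is a JSON object whose one key "series" holds a list of rows, each a list of 3 entries, a list of its own where there are three numbers: the shift along the tool's x, y, z in cm, then the turn about the tool's z in degrees, then the opening, from 0 (shut) to 1 (fully open). In form: {"series": [[[dx, dy, dz], spin, gripper], ...]}. A call has 1 to 12 rows; each row shifts and turns the commanded pose from where the row before left it, along the tool's axes as they then stand; what a row does not reach is not made up. A row lasts 1/10 s, in which the tool goes at most 50 mm and 8.59 degrees, less where a joint would pass 70% of its speed; a pose out of reach is approached as far as the arm can. A call with a gripper value outside its range is refused whole. The fingers move at their own pace and stop on an object; FORCE is the grip in N (left out, the last holds). Time passes only in rows, so rows that do not move let the fingers close. It gives the time, the measured TCP pose, the force, the opening and the grip force at its end, in the units of the state.
- r.state(): the state, without advancing time (a new reading comes with each control period).
- optics.camera(name): name is "side" or "top" or "wrist"; returns the picture (400x640x3 uint8, red, green, blue); there is no depth.
- optics.calibration(name): a dict with "intrinsics" (3x3 intrinsics, pixels), "dist" ([k1, k2, p1, p2, k3] as OpenCV has them; the pictures are not rectified), "R" (3x3) and "t" (3): a world point X has camera coordinates R X + t. Camera axes: x right, y down, z forward; pixel columns grow to the right and rows downward; lengths in m; the calibration is good to about 2 mm. A picture is of the moment at which its call begins: read the wrist's pose just before it. calibration takes no time and is no camera call; for the wrist camera it gives the pose at the moment of the call.
- job.hand_in(): hands the job in; it is judged then, once.
The state is a dict: "t": time; "joint_positions": joint angles; "joint_velocities": joint speeds; "joint_torque": joint torques, N m; "tool_pos": TCP position; "tcp_rot": TCP orientation; "contact_force": force on the tool from outside, world axes, zero at the start; "moment": the same for the moment, N m; "finger_gap": finger opening in m; "finger_force": force on a finger pad.
Only numpy, scipy, OpenCV 4.12 (cv2) and the standard library are available. Lean on these libraries where they do the work, as an engineer would, in place of code of your own. Each camera call takes 0.05 s, during which the arm holds its last target. There are 200 camera calls.

## Working session

There is one attempt and no reset: what is moved stays moved. The work goes in short steps, Python scripts to look and compute and a shell command to move; the robot and the scene stay as the last step left them, time stands still between calls to the robot, and variables do not carry over. Pictures are saved under pics/ and viewed, at most 10 in all, crops included, and the job is handed in when it is done.

```bash
mkdir -p pics; python3 - <<'E'
from station import r,optics,job
import cv2
for n in("top","side"):
    cv2.imwrite(f"pics/{n}0.png",optics.camera(n)[:,:,::-1])
    c=optics.calibration(n);print(n,c)
print(r.state(),r.pinch_z)
E
```

```text
top {'intrinsics': array([[468.52289523,   0.        , 323.3517927 ],
       [  0.        , 468.52289523, 196.03772472],
       [  0.        ,   0.        ,   1.        ]]), 'dist': array([-0.03012208,  0.        ,  0.        ,  0.        ,  0.        ]), 'R': array([[-0.0500414 , -0.9987455 , -0.00181134],
       [-0.97867867,  0.04939754, -0.19936888],
       [ 0.19920824, -0.00820398, -0.97992284]]), 't': array([0.07503227, 0.55218625, 1.16640485])}
side {'intrinsics': array([[498.53510397,   0.        , 317.64708985],
       [  0.        , 498.53510397, 195.50053393],
       [  0.        ,   0.        ,   1.        ]]), 'dist': array([-0.06107736,  0.        ,  0.        ,  0.        ,  0.        ]), 'R': array([[-0.67959404, -0.73350144,  0.0112953 ],
       [-0.39324722,  0.35126171, -0.84968925],
       [ 0.61928068, -0.5818856 , -0.52716277]]), 't': array([0.41366592, 0.27376117, 1.05715004])}
{'t': 0.1, 'joint_positions': array([ 8.89686451e-01,  3.81135219e-01,  1.29818748e+00, -1.29100870e-05,
        1.46361668e+00, -2.15309417e-01]), 'joint_velocities': array([-3.95683324e-04,  9.89341398e-05, -1.80778653e-03, -4.22598834e-04,
       -3.51551823e-04,  5.84456633e-05]), 'joint_torque': array([ 2.43991024e-03, -4.49215972e+01, -2.31658655e+01, -2.17966221e-04,
        3.62161452e-03,  2.82082944e-06]), 'tool_pos': array([0.24682587, 0.49113971, 0.19256917]), 'tcp_rot': array([ 2.30799688e-01,  9.73001054e-01, -6.09631646e-04, -2.86019769e-04]), 'contact_force': array([-0.72923126,  0.51106059, -0.6223019 ]), 'moment': array([-0.02177989, -0.036932  ,  0.02032325]), 'finger_force': 0.0, 'finger_gap': 0.08514080686697899} 0.0187
```

View pics/top0.png

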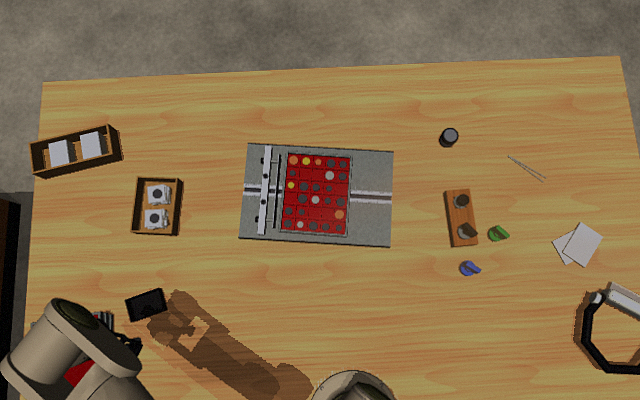

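View pics/side0.png

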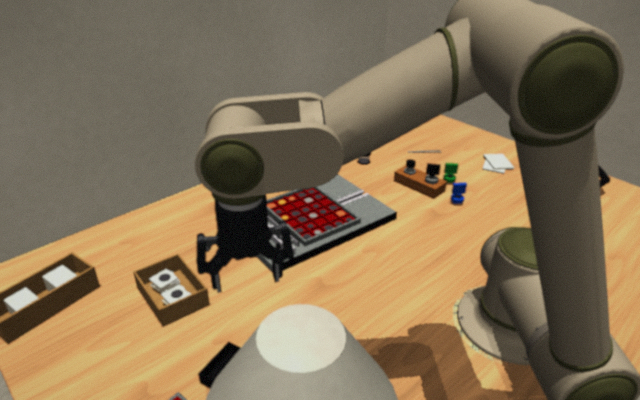

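Candidates for the stop: the black-handled object at top (466,231), the green one at (498,233) and the blue one at (470,268). The object at (461,200) should be the round-knobbed pin. The black wing handle in the block fits the description; I'll confirm it in a crop and compute rough positions.

```bash
cat > h.py <<'E'
import numpy as np,cv2
from station import r,optics,job
def ray(c,px):
    p=cv2.undistortPoints(np.array([[px]],float),c["intrinsics"],np.array(c["dist"])).ravel()
    R,t=np.array(c["R"]),np.array(c["t"]); return -R.T@t, R.T@np.array([p[0],p[1],1])
def at(c,px,z):
    o,d=ray(c,px); return o+d*(z-o[2])/d[2]
def proj(c,X):
    R,t=np.array(c["R"]),np.array(c["t"])
    return cv2.projectPoints(np.array(X,float).reshape(-1,1,3),cv2.Rodrigues(R)[0],t,c["intrinsics"],np.array(c["dist"]))[0].reshape(-1,2)
def tooldelta(p,s=None):
    from scipy.spatial.transform import Rotation as Ro
    s=s or r.state(); return Ro.from_quat(s["tcp_rot"]).inv().apply(np.array(p)-s["tool_pos"])*100
E
python3 - <<'E'
from h import *
c=optics.calibration("top")
for n,p,z in [("stop",(466,231),.075),("pin",(461,200),.065),("blkA",(446,191),.035),("blkB",(468,189),.035),("blkC",(477,245),.035),("blkD",(453,248),.035),
 ("bTL",(248,143),.024),("bTR",(393,151),.024),("bBR",(391,247),.024),("bBL",(239,238),.024),("slotR",(392,199),.024),("slotL",(243,189),.024),
 ("tTL",(286,153),.04),("tTR",(352,155),.04),("tBR",(348,236),.04),("tBL",(277,234),.04),("loupe",(449,137),.044)]:
    print(n,at(c,p,z).round(4))
w=optics.calibration("wrist");s=r.state()
from scipy.spatial.transform import Rotation as Ro
T=Ro.from_quat(s["tcp_rot"]).as_matrix()
R,t=w["R"],w["t"]
print("cam in tool",T.T@(-R.T@t-s["tool_pos"]),(R@T).round(3),w["intrinsics"][0,0]);print("tool x,y in world",T[:,0],T[:,1])
im=cv2.imread("pics/top0.png");sd=cv2.imread("pics/side0.png")
a=cv2.resize(im[180:280,430:520],(540,600),interpolation=3);b=cv2.resize(sd[140:215,385:415+63],(260,210),interpolation=3)
o=np.zeros((600,800,3),np.uint8);o[:,:540]=a;o[:210,540:]=b;cv2.imwrite("pics/crop0.png",o)
E
```

```text
stop [ 0.4428 -0.3091  0.075 ]
pin [ 0.5249 -0.3081  0.065 ]
blkA [ 0.5567 -0.2799  0.035 ]
blkB [ 0.5591 -0.3393  0.035 ]
blkC [ 0.4092 -0.3463  0.035 ]
blkD [ 0.4047 -0.2828  0.035 ]
bTL [0.7205 0.2461 0.024 ]
bTR [ 0.6775 -0.1494  0.024 ]
bBR [ 0.4166 -0.1233  0.024 ]
bBL [0.4603 0.2744 0.024 ]
slotR [ 0.5444 -0.1361  0.024 ]
slotL [0.5919 0.2618 0.024 ]
tTL [0.6817 0.1417 0.04  ]
tTR [ 0.6671 -0.0356  0.04  ]
tBR [ 0.4494 -0.0116  0.04  ]
tBL [0.4639 0.1725 0.04  ]
loupe [ 0.7035 -0.301   0.044 ]
cam in tool [ 0.07174122 -0.00027521 -0.18079186] [[-0.     1.     0.   ]
 [-0.96  -0.    -0.281]
 [-0.281 -0.     0.96 ]] 330.3290267629081
tool x,y in world [-8.93462844e-01  4.49137028e-01  2.75189486e-04] [ 0.44913633  0.89346226 -0.00131837]
```

View pics/crop0.png

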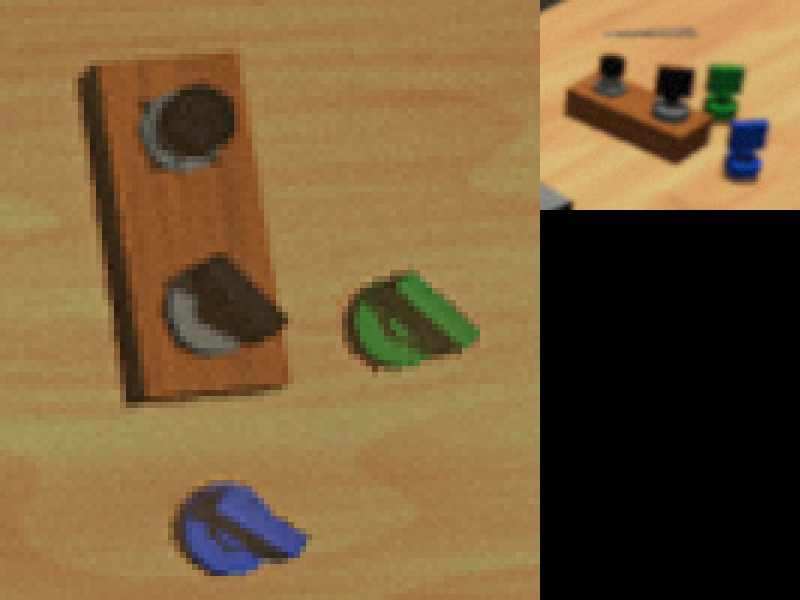

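The crop confirms the stop: a black wing handle on a grey disc in the lower bore, crop (230,300) = top (468,230), with its wing pointing diagonally. The pin at crop (195,125) has a round knob. Next I'll view the board from the wrist camera.

```bash
python3 -m handwheel '{"series":[[[-2,-1.3,-0.3],0,1],[[-3.85,-2.55,-0.25],0,1],[[-3.85,-2.55,-0.25],0,1],[[-3.85,-2.55,-0.25],0,1],[[-3.85,-2.55,-0.25],0,1],[[-3.85,-2.55,-0.25],0,1],[[-3.85,-2.55,-0.25],0,1],[[-3.85,-2.55,-0.25],0,1],[[-3.85,-2.55,-0.25],0,1],[[-3.85,-2.55,-0.25],0,1],[[-3.85,-2.55,-0.25],0,1],[[-2,-1.3,-0.3],0,1]]}'
python3 -m handwheel '{"series":[[[0,0,0],-7,1],[[0,0,0],-7,1],[[0,0,0],-6,1],[[0,0,0],0,1],[[0,0,0],0,1],[[0,0,0],0,1]]}'
python3 - <<'E'
from h import *
import pickle
c=optics.calibration("wrist");im=optics.camera("wrist")
pickle.dump(c,open("w1.pkl","wb"));cv2.imwrite("pics/w1.png",im[:,:,::-1])
cv2.imwrite("pics/w1b.png",cv2.resize(im[:,:,::-1],(800,500),interpolation=3))
E
```

```text
t: 1.3
tool_pos: [0.5016, 0.0464, 0.2236]
tcp_rot: [0.232, 0.973, -0.0, -0.0]
contact_force: [-0.2, 0.3, -0.5]
finger_gap: 0.0854
finger_force: 0.0
t: 1.9
tool_pos: [0.5005, 0.0495, 0.224]
tcp_rot: [0.059, 0.998, -0.0, -0.0]
contact_force: [0.5, 0.6, -0.4]
finger_gap: 0.0855
finger_force: 0.0
```

View pics/w1b.png

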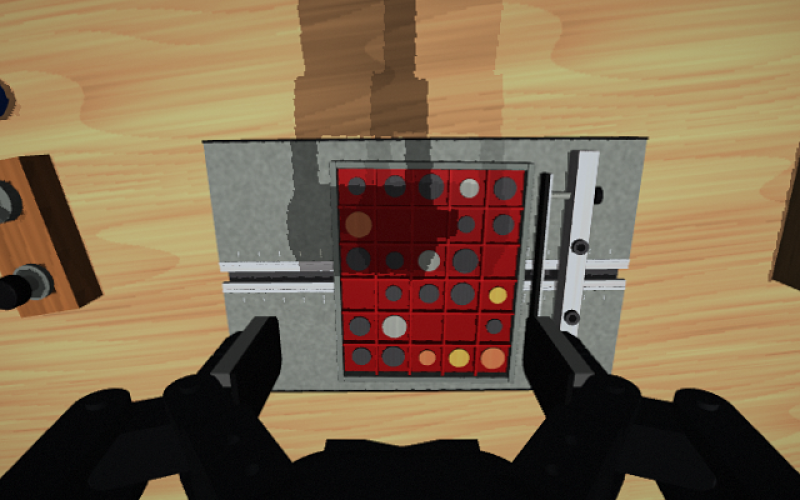

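The picture shows the slot's dark band from (225,277) to (335,280), the tray's free edge from (333,162) to (344,378), and the strip front at about x=540 (scaled ×1.25). Now I'll refine the slot line and the tray edge.

```bash
python3 - <<'E'
from h import *
import pickle
c=pickle.load(open("w1.pkl","rb"));g=cv2.imread("pics/w1.png",0).astype(float)
# slot: in each column the two lips bright; dark between
L=[]
for u in list(range(184,262,6))+list(range(474,490,6)):
    col=g[205:240,u]; d=np.maximum(0,130-col[8:26]); 
    v=213+(d*np.arange(18)).sum()/d.sum(); L.append((u,v))
P=np.array([at(c,p,.024) for p in L])
print(np.c_[L,P[:,:2]].round(4))
f=np.polyfit(P[:,1],P[:,0],1);print("slot x=",f,"angle of y axis deg",90-np.degrees(np.arctan(f[0])))
for v in (150,170,200,215,250,280,295): print(v,g[v,260:282].astype(int))
print(g[205:240,220].astype(int));print(g[205:240,480].astype(int))
for n,p,z in [("bTL",(203,141),.024),("bTR",(648,138),.024),("tTL",(332,162),.04),("tBL",(344,379),.04),("tTR",(531,163),.04),("stripT",(541,174),.04),("barT",(571,151),.044),("barB",(561,335),.044)]:
    print(n,at(c,(p[0]/1.25,p[1]/1.25),z).round(4))
E
```

```text
[[ 1.840000e+02  2.217918e+02  5.490000e-01 -1.270000e-01]
 [ 1.900000e+02  2.216291e+02  5.497000e-01 -1.195000e-01]
 [ 1.960000e+02  2.216176e+02  5.505000e-01 -1.121000e-01]
 [ 2.020000e+02  2.215786e+02  5.513000e-01 -1.047000e-01]
 [ 2.080000e+02  2.216376e+02  5.523000e-01 -9.730000e-02]
 [ 2.140000e+02  2.216074e+02  5.531000e-01 -9.000000e-02]
 [ 2.200000e+02  2.214494e+02  5.538000e-01 -8.250000e-02]
 [ 2.260000e+02  2.214107e+02  5.546000e-01 -7.520000e-02]
 [ 2.320000e+02  2.214274e+02  5.555000e-01 -6.780000e-02]
 [ 2.380000e+02  2.214389e+02  5.564000e-01 -6.050000e-02]
 [ 2.440000e+02  2.210379e+02  5.567000e-01 -5.300000e-02]
 [ 2.500000e+02  2.210444e+02  5.576000e-01 -4.570000e-02]
 [ 2.560000e+02  2.211021e+02  5.586000e-01 -3.840000e-02]
 [ 4.740000e+02  2.195348e+02  5.884000e-01  2.279000e-01]
 [ 4.800000e+02  2.194966e+02  5.893000e-01  2.353000e-01]
 [ 4.860000e+02  2.192657e+02  5.899000e-01  2.427000e-01]]
slot x= [0.11122374 0.56298145] angle of y axis deg 83.65343374037828
150 [74 72 71 69 59 62 63 66 61 32 26 32 33 33 31 31 31 32 34 37 37 35]
170 [76 77 78
[... 326 characters left out ...]
125 127 130 128 133 138 142 139 136 105 123 116 117 110  21  36  50  51
  51  50  51  50]
295 [127 126 124 122 123 125 123 122 123 127 130 116 119 115  72  28  48  49
  50  49  49  50]
[127 128 126 127 140 202 173 199 199 199 198 210  73  57  60  62  62  25
  25  23  42 168 204 201 198 195 199 201 205 127 126 127 130 126 126]
[133 128 120 201 179 199 197 195 195 207  92  55  58  60  53  24  25  23
  51 131 203 197 192 193 151 202 200 130 133 130 128 128 130 133 135]
bTL [ 0.4185 -0.121   0.024 ]
bTR [0.4632 0.2771 0.024 ]
tTL [ 0.4502 -0.0057  0.04  ]
tBL [ 0.6656 -0.0296  0.04  ]
tTR [0.4714 0.1662 0.04  ]
stripT [0.482  0.1746 0.04  ]
barT [0.4648 0.1996 0.044 ]
barB [0.6396 0.189  0.044 ]
```

```bash
python3 -m handwheel '{"series":[[[0,-3,0],0,1],[[0.2,-4.5,0],0,1],[[0.2,-4.5,0],0,1],[[0.2,-4.5,0],0,1],[[0.2,-4.5,0],0,1],[[0.2,-4.5,0],0,1],[[0.2,-4.5,0],0,1],[[0.2,-4.5,0],0,1],[[0,-2,0],0,1],[[0,0,0],8,1],[[0,0,0],8,1],[[0,0,0],8,1]]}'
python3 -m handwheel '{"series":[[[0,0,0],8.5,1],[[0,0,0],8.5,1],[[0,0,0],8.5,1],[[0,0,0],8.5,1],[[0,0,0],8.5,1],[[0,0,0],8.5,1],[[0,0,0],8.5,1],[[0,0,0],8.5,1],[[0,0,0],8.5,1],[[0,0,0],8.5,1],[[0,0,0],8.5,1],[[0,0,0],8.5,1]]}'
python3 -m handwheel '{"series":[[[0,0,0],2,1],[[0,0,0],0,1],[[0,0,0],0,1]]}'
python3 - <<'E'
from h import *
import pickle
c=optics.calibration("wrist");im=optics.camera("wrist")
pickle.dump(c,open("w2.pkl","wb"));cv2.imwrite("pics/w2.png",im[:,:,::-1])
cv2.imwrite("pics/w2b.png",cv2.resize(im[:,:,::-1],(800,500),interpolation=3))
print(r.state()["joint_positions"])
E
```

```text
t: 3.15
tool_pos: [0.4443, -0.3111, 0.224]
tcp_rot: [0.268, 0.963, 0.0, -0.0]
contact_force: [0.7, 0.7, -0.1]
finger_gap: 0.0855
finger_force: 0.0
t: 4.35
tool_pos: [0.4444, -0.3108, 0.2241]
tcp_rot: [0.917, 0.398, 0.0, -0.0]
contact_force: [0.4, 0.5, -0.3]
finger_gap: 0.0854
finger_force: 0.0
t: 4.65
tool_pos: [0.4443, -0.311, 0.2241]
tcp_rot: [0.923, 0.386, 0.0, -0.0]
contact_force: [0.1, 0.1, 0.2]
finger_gap: 0.0854
finger_force: 0.0
[-8.29378152e-01  3.46818098e-01  1.25944921e+00  8.62393518e-05
  1.53539646e+00 -5.06017705e-02]
```

View pics/w2b.png

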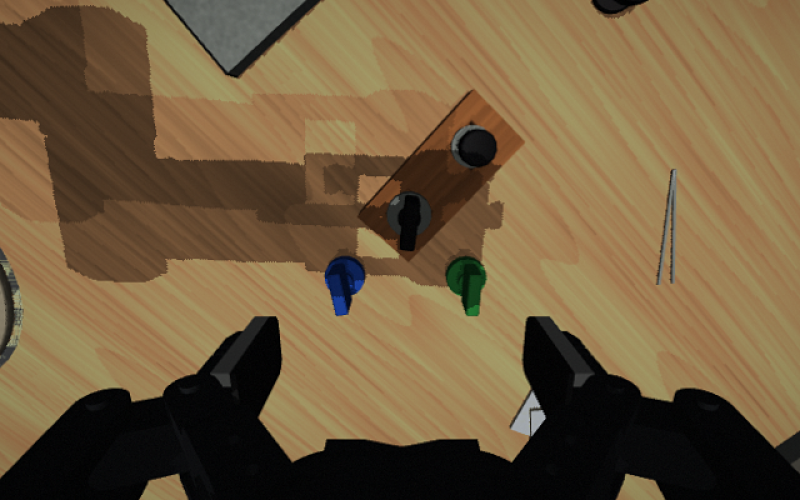

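The stop is at (408,215) scaled with its handle nearly vertical in the image, blue at (343,275), green at (467,275) and the pin at (475,147). I'll measure the handle's axis and yaw.

```bash
python3 - <<'E'
from h import *
import pickle
c=pickle.load(open("w2.pkl","rb"));g=cv2.imread("pics/w2.png",0)
x0,y0=290,140
roi=g[y0:y0+75,x0:x0+70]
m=(roi<28).astype(np.uint8)
n,l,st,ce=cv2.connectedComponentsWithStats(m);k=1+np.argmax(st[1:,4]);m=l==k
for v in range(75):
    u=np.where(m[v])[0]
    if len(u): print(v+y0,u.min()+x0,u.max()+x0,len(u),end=' | ')
print(c["intrinsics"][:2,2])
# predicted outline of handle given guess
cv2.imwrite("pics/w2c.png",cv2.resize(cv2.imread("pics/w2.png")[y0:y0+75,x0:x0+70],(560,600),interpolation=3))
E
```

```text
156 325 332 8 | 157 324 334 11 | 158 324 334 11 | 159 324 335 12 | 160 324 335 12 | 161 323 335 13 | 162 323 335 13 | 163 323 335 13 | 164 323 336 14 | 165 323 336 14 | 166 322 335 14 | 167 321 335 15 | 168 320 335 16 | 169 319 335 17 | 170 319 335 17 | 171 318 335 18 | 172 318 336 19 | 173 318 336 19 | 174 318 336 19 | 175 318 336 19 | 176 318 336 19 | 177 318 336 19 | 178 319 335 17 | 179 319 335 17 | 180 320 334 15 | 181 321 333 13 | 182 321 333 13 | 183 321 333 13 | 184 321 333 13 | 185 320 333 14 | 186 320 333 14 | 187 320 333 14 | 188 320 333 14 | 189 320 332 13 | 190 320 332 13 | 191 320 332 13 | 192 320 332 13 | 193 320 332 13 | 194 320 332 13 | 195 320 332 13 | 196 320 331 12 | 197 320 331 12 | 198 320 331 12 | 199 320 331 12 | 200 324 330 7 | [321.23985111 198.62873963]
```

View pics/w2c.png

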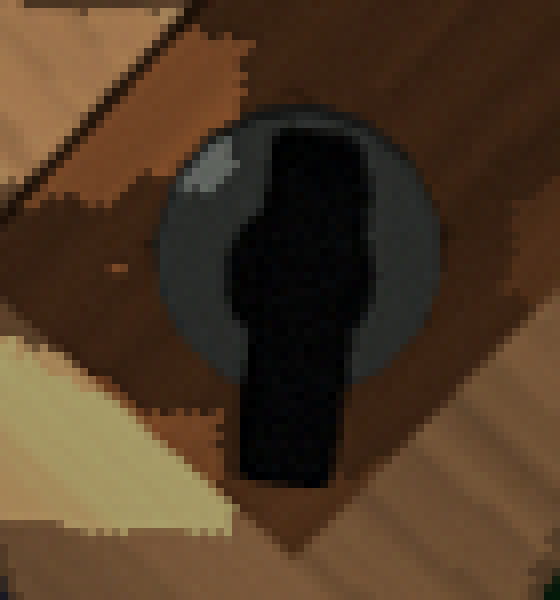

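```bash
python3 - <<'E'
from h import *
import pickle
from scipy.optimize import least_squares
c=pickle.load(open("w2.pkl","rb"))
rows=list(range(159,165))+list(range(184,198))
Ld={159:324,160:324,161:323,162:323,163:323,164:323};Rd={159:335,160:335,161:335,162:335,163:335,164:336}
for v in range(184,198):
    Ld[v]=321 if v<185 else 320; Rd[v]=333 if v<189 else (332 if v<196 else 331)
def corners(p):
    x,y,a=p;ca,sa=np.cos(a),np.sin(a)
    return np.array([[x+ca*i*.02-sa*j*.006,y+sa*i*.02+ca*j*.006,z] for i in(-1,1) for j in(-1,1) for z in(.059,.092)])
def res(p):
    h=cv2.convexHull(proj(c,corners(p)).astype(np.float32))[:,0]
    e=[]
    for v in rows:
        xs=[]
        for a,b in zip(h,np.roll(h,-1,0)):
            if (a[1]-v)*(b[1]-v)<=0 and a[1]!=b[1]: xs.append(a[0]+(v-a[1])/(b[1]-a[1])*(b[0]-a[0]))
        if xs: e+=[min(xs)-(Ld[v]-.5),max(xs)-(Rd[v]+.5)]
        else: e+=[9,9]
    e+=[3*(h[:,1].min()-155.9),3*(h[:,1].max()-200.2)]
    return np.array(e)
best=min((least_squares(res,[.435+dx,-.31,np.radians(a)],x_scale=[.01,.01,.1],diff_step=1e-4) for dx in(0,.01) for a in(40,46,52)),key=lambda s:s.cost)
print(best.x[:2],np.degrees(best.x[2]),best.cost,best.fun.round(1))
print("disc centre",at(c,(327.5,170.6),.047))
s=r.state();x,y,a=best.x
from scipy.spatial.transform import Rotation as Ro
T=Ro.from_quat(s["tcp_rot"]).as_matrix();print("tool x angle",np.degrees(np.arctan2(T[1,0],T[0,0])))
print(tooldelta([x,y,.081-r.pinch_z]))
E
```

```text
[ 0.44645268 -0.31714675] 39.83195443482628 12.354296 [-0.7 -0.2 -0.8  0.1  0.1  0.3 -0.   0.3 -0.1  0.2 -0.2 -0.9 -0.2 -0.1
  0.7 -0.2  0.6 -0.3  0.5 -0.4  0.4 -0.5  0.3  0.3  0.2  0.2  0.1  0.1
  0.   0.   0.  -0.1  0.  -0.2  0.  -0.3 -0.   0.6 -0.   0.5 -3.1  3.1]
disc centre [ 0.44792039 -0.31684574  0.047     ]
tool x angle 45.37922491954571
[-0.27531594  0.58143401 16.18440883]
```

```bash
python3 -m handwheel '{"series":[[[-0.28,0.58,0],5.5,0.7],[[0,0,2],0,0.7],[[0,0,3],0,0.7],[[0,0,3],0,0.7],[[0,0,3],0,0.7],[[0,0,2.5],0,0.7],[[0,0,1.5],0,0.7],[[0,0,0.8],0,0.7],[[0,0,0.4],0,0.7],[[0,0,0],0,0.7],[[0,0,0],0,0.7]]}'
python3 -m handwheel '{"series":[[[0,0,0],0,0.1],[[0,0,0],0,0],[[0,0,0],0,0],[[0,0,0],0,0],[[0,0,0],0,0],[[0,0,0],0,0],[[0,0,0],0,0]]}' 60
```

```text
t: 5.8
tool_pos: [0.4466, -0.3178, 0.0629]
tcp_rot: [0.94, 0.341, 0.0, 0.001]
contact_force: [-0.2, 0.4, 0.6]
finger_gap: 0.0598
finger_force: 0.0
t: 6.5
tool_pos: [0.4463, -0.3175, 0.0621]
tcp_rot: [0.94, 0.34, -0.0, -0.0]
contact_force: [0.4, 0.5, 0.4]
finger_gap: -0.0
finger_force: 0.0
```

The fingers shut on nothing, so I'll look.

```bash
python3 - <<'E'
from h import *
import pickle
c=optics.calibration("wrist");im=optics.camera("wrist");t=optics.camera("top");s=optics.camera("side")
pickle.dump(c,open("w3.pkl","wb"));cv2.imwrite("pics/w3.png",im[:,:,::-1])
cv2.imwrite("pics/t3.png",t[:,:,::-1]);cv2.imwrite("pics/s3.png",s[:,:,::-1])
o=np.zeros((600,800,3),np.uint8)
o[:350,:560]=cv2.resize(im[:,:,::-1],(560,350));o[350:,:310]=cv2.resize(t[170:290,400:549,::-1],(310,250));o[350:,320:720]=cv2.resize(s[110:235,350:550,::-1],(400,250))
cv2.imwrite("pics/m3.png",o)
E
```

```text
(no output)
```

View pics/m3.png

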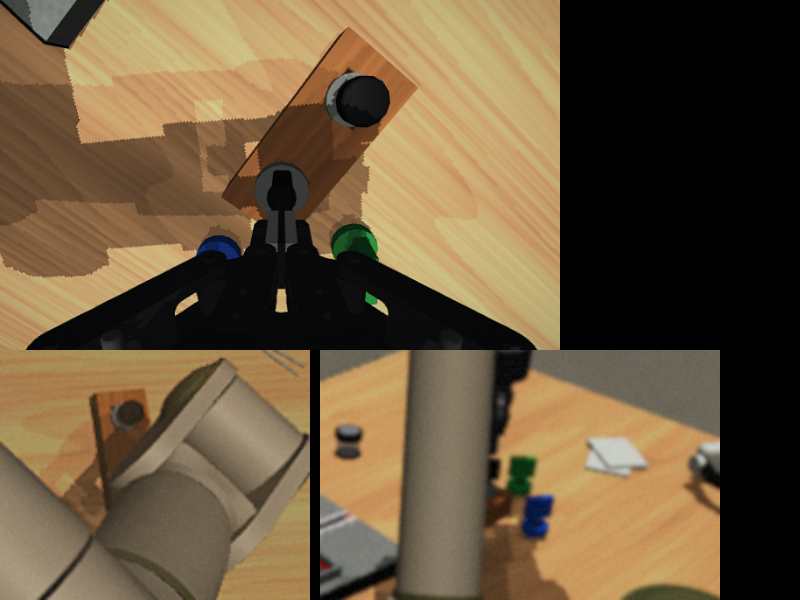

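```bash
python3 - <<'E'
from h import *
import pickle
from scipy.spatial.transform import Rotation as Ro
c=pickle.load(open("w3.pkl","rb"));s=r.state();T=Ro.from_quat(s["tcp_rot"]).as_matrix()
for n,d in [("tcp",(0,0,0)),("pinch",(0,0,-.0187)),("pinch+x11",(.011,0,-.0187))]:
    print(n,(proj(c,s["tool_pos"]+T@np.array(d))*.875).round(1))
for z in(.035,.047): print("disc",z,at(c,(282/.875,189/.875),z))
print(s["tool_pos"],s["finger_gap"],s["finger_force"])
g=cv2.imread("pics/w3.png",0)
c2=pickle.load(open("w2.pkl","rb"))
print("camera pos",-c["R"].T@c["t"],-c2["R"].T@c2["t"])
# triangulate disc centre from w2,w3
A=[];b=[]
for cc,p in((c2,(327.5,170.6)),(c,(282/.875,189/.875))):
    o,d=ray(cc,p);d/=np.linalg.norm(d);P=np.eye(3)-np.outer(d,d);A.append(P);b.append(P@o)
print("tri",np.linalg.lstsq(np.vstack(A),np.hstack(b),rcond=None)[0])
cv2.imwrite("pics/w3c.png",cv2.resize(cv2.convertScaleAbs(cv2.imread("pics/w3.png")[160:320,240:420],alpha=2,beta=20),(675,600),interpolation=3))
E
```

```text
tcp [[281.6 199.4]]
pinch [[281.7 210.7]]
pinch+x11 [[281.7 193.6]]
disc 0.035 [ 0.44489207 -0.31913918  0.035     ]
disc 0.047 [ 0.44807941 -0.31641655  0.047     ]
[ 0.44627357 -0.31752074  0.0621253 ] 1.78853633477e-05 0.0
camera pos [ 0.50011235 -0.27196998  0.24289804] [ 0.4934466  -0.26043886  0.40493546]
tri [ 0.44758347 -0.31703831  0.04488429]
```

View pics/w3c.png

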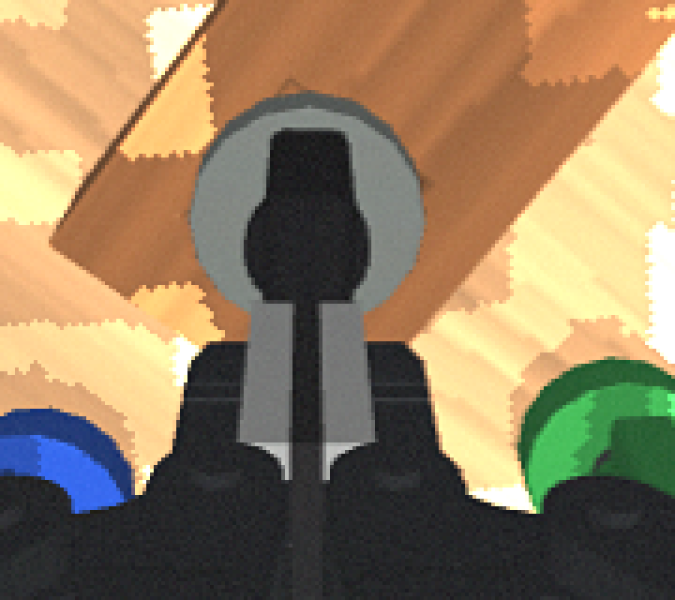

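The enlarged crop shows the pads' tips beginning at (308,300), behind and above the hub at (308,240), so they seem to have closed above the handle. I'll check where the fingertips really are against the TCP, using the side picture from the start.

```bash
python3 - <<'E'
from h import *
from scipy.spatial.transform import Rotation as Ro
s0=np.array([.24682587,.49113971,.19256917]);T=Ro.from_quat([0.2308,.973,-.0006,-.0003]).as_matrix()
for n in("side","top"):
    c=optics.calibration(n)
    for z in(0,-.013,-.04,-.055):
        print(n,z,proj(c,[s0+T@np.array([0,y,z]) for y in(-.0425,0,.0425)]).round(0).tolist())
import pickle
c=pickle.load(open("w3.pkl","rb"))
for a in (1,):
    ca,sa=np.cos(np.radians(39.8)),np.sin(np.radians(39.8))
    for z in(.059,.092):
        p=proj(c,[[.4470+ca*i*.02-sa*j*.006,-.317+sa*i*.02+ca*j*.006,z] for i in(1,-1) for j in(1,-1)]);print("handle in crop",z,((p-[240,160])*3.75).round(0).tolist())
g=cv2.imread("pics/side0.png",0);
print(r.state()["joint_positions"])
E
```

```text
side 0 [[275.0, 303.0], [250.0, 307.0], [224.0, 312.0]]
side -0.013 [[275.0, 297.0], [249.0, 302.0], [224.0, 307.0]]
side -0.04 [[274.0, 285.0], [248.0, 289.0], [222.0, 294.0]]
side -0.055 [[274.0, 278.0], [248.0, 282.0], [221.0, 287.0]]
top 0 [[146.0, 339.0], [129.0, 331.0], [112.0, 323.0]]
top -0.013 [[143.0, 340.0], [126.0, 331.0], [109.0, 323.0]]
top -0.04 [[139.0, 341.0], [121.0, 332.0], [104.0, 324.0]]
top -0.055 [[136.0, 342.0], [118.0, 333.0], [100.0, 324.0]]
handle in crop 0.059 [[268.0, 120.0], [346.0, 120.0], [270.0, 357.0], [344.0, 357.0]]
handle in crop 0.092 [[261.0, 187.0], [355.0, 187.0], [264.0, 464.0], [352.0, 464.0]]
[-8.34600485e-01  5.06909334e-01  1.50105676e+00 -2.05358320e-05
  1.13361910e+00  4.13509686e-02]
```

The side and wrist views agree that the real fingertips sit about 40 mm behind the reported TCP. So the pads closed just above the handle. I'll open, go 4.0 cm lower and grip again.

```bash
python3 -m handwheel '{"series":[[[0,0,0],0,0.7],[[0,0,0],0,0.7],[[0,0,0],0,0.7],[[0,0,0],0,0.7],[[0,0,1],0,0.7],[[0,0,1],0,0.7],[[0,0,1],0,0.7],[[0,0,0.5],0,0.7],[[0,0,0.5],0,0.7],[[0,0,0],0,0.7]]}'
python3 -m handwheel '{"series":[[[0,0,0],0,0.1],[[0,0,0],0,0],[[0,0,0],0,0],[[0,0,0],0,0],[[0,0,0],0,0],[[0,0,0],0,0],[[0,0,0],0,0]]}' 60
```

```text
t: 7.65
tool_pos: [0.446, -0.3173, 0.0214]
tcp_rot: [0.94, 0.34, -0.0, -0.001]
contact_force: [-0.1, 0.1, 0.4]
finger_gap: 0.0599
finger_force: 0.0
t: 8.35
tool_pos: [0.4464, -0.3177, 0.0224]
tcp_rot: [0.94, 0.34, 0.0, 0.0]
contact_force: [-0.9, 0.5, 4.7]
finger_gap: 0.011
finger_force: 62.4
```

Gripped: the gap is 11 mm at 62 N. Lifting and carrying it to above the slot.

```bash
python3 -m handwheel '{"series":[[[0,0,-1],0,0],[[0,0,-2],0,0],[[0,0,-2.5],0,0],[[0,0,-2],0,0],[[0,0,-0.5],0,0],[[0,0,0],0,0]]}'
python3 -m handwheel '{"series":[[[1.5,-0.8,0],0,0],[[3,-1.5,0],0,0],[[3.5,-1.8,0],0,0],[[3.5,-1.8,0],0,0],[[3.5,-1.8,0],0,0],[[3.5,-1.8,0],0,0],[[3.3,-1.6,0],0,0],[[2,-1,0],0,0],[[1,-0.5,0],0,0]]}'
python3 -m handwheel '{"series":[[[0,0,0],-7.3,0],[[0,0,0],-7.3,0],[[0,0,0],-7.3,0],[[0,0,0],-7.3,0],[[0,0,0],-7.3,0],[[0,0,0],-7.3,0],[[0,0,0],0,0],[[0,0,0],0,0],[[0,0,0],0,0]]}'
python3 - <<'E'
from h import *
import pickle
c=optics.calibration("wrist");im=optics.camera("wrist")
pickle.dump(c,open("w4.pkl","wb"));cv2.imwrite("pics/w4.png",im[:,:,::-1])
cv2.imwrite("pics/w4b.png",cv2.convertScaleAbs(cv2.resize(im[:,:,::-1],(800,500),interpolation=3),alpha=1.6))
E
```

```text
t: 8.95
tool_pos: [0.4463, -0.3175, 0.1023]
tcp_rot: [0.94, 0.34, 0.0, 0.0]
contact_force: [1.3, -0.7, -1.4]
finger_gap: 0.0111
finger_force: 61.0
t: 9.85
tool_pos: [0.5558, -0.059, 0.1009]
tcp_rot: [0.94, 0.342, -0.001, -0.001]
contact_force: [0.0, -0.1, -1.7]
finger_gap: 0.0106
finger_force: 61.0
t: 10.75
tool_pos: [0.5559, -0.062, 0.1018]
tcp_rot: [0.746, 0.666, -0.0, -0.0]
contact_force: [-0.6, -0.4, -1.0]
finger_gap: 0.011
finger_force: 61.0
```

View pics/w4b.png

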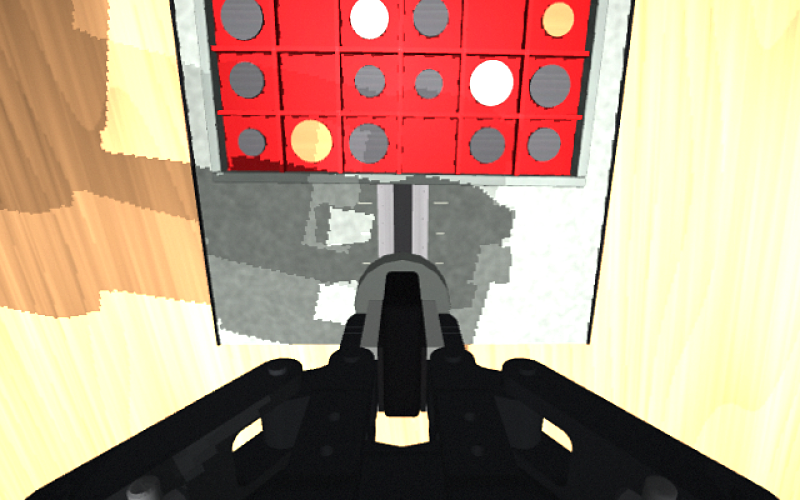

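The picture shows the slot between (393–412, 185–250) and the handle at (383–423, 275–415), well aligned. Now I'll measure the lateral and yaw offsets.

```bash
python3 - <<'E'
from h import *
import pickle
from scipy.spatial.transform import Rotation as Ro
c=pickle.load(open("w4.pkl","rb"));g=cv2.imread("pics/w4.png",0).astype(float);s=r.state();T=Ro.from_quat(s["tcp_rot"]).as_matrix()
tool=lambda X:(T.T@(X-s["tool_pos"]))*1000
def cross(row,a,b,th):  # subpixel crossings
    x=g[row,a:b]-th;i=np.where(x[:-1]*x[1:]<0)[0];return a+i+x[i]/(x[i]-x[i+1])
P=[]
for v in range(152,200,6):
    x=g[v,300:345]; lo,hi=x[20:25].mean(),np.median(np.r_[x[7:10],x[32:36]]); cr=cross(v,300,345,(lo+hi)/2)
    l=cr[cr<322].max();rr=cr[cr>322].min();m=tool(at(c,((l+rr)/2,v),.024));w=tool(at(c,(rr,v),.024))-tool(at(c,(l,v),.024));P.append(m);print(v,l.round(2),rr.round(2),m.round(2),w[1].round(2))
P=np.array(P);f=np.polyfit(P[:,0],P[:,1],1);print("slot lateral at x=0:",f[1],"mm, yaw deg tool",np.degrees(np.arctan(f[0])))
for v in (222,228,234): print(v,g[v,295:350].astype(int))
for v in (270,290,310,325): print(v,g[v,295:350].astype(int))
v=212
for v in (207,210,214): print("disc",v,g[v,275:370].astype(int))
E
```

```text
152 314.26 329.33 [33.51 -0.2  77.94] 11.81
158 314.41 329.32 [28.77 -0.14 77.94] 11.74
164 314.41 329.33 [23.99 -0.15 77.94] 11.81
170 314.42 329.18 [19.16 -0.2  77.94] 11.74
176 314.43 329.22 [14.29 -0.19 77.94] 11.83
182 314.53 329.21 [ 9.36 -0.15 77.94] 11.8
188 314.52 329.17 [ 4.38 -0.17 77.94] 11.84
194 314.58 329.2 [-0.65 -0.14 77.94] 11.87
slot lateral at x=0: -0.15795429084764112 mm, yaw deg tool -0.03611429911476318
222 [68 68 66 67 68 68 67 66 67 66 68 69 69 61  1  6  7  5  7  2  4  5  7  7
  8  6  4  7  6  5  4  6  5  7  0  6  6  6  6 20 58 69 67 68 68 68 65 68
 69 68 69 69 67 67 67]
228 [68 67 67 67 67 68 68 67 66 67 68 69 61  8  4  1  9  6  4  3  5  5  5  6
  9  4  5  7  4  6  6  7  6  8  6  1  3  5  3  3 32 72 69 68 67 67 66 70
 65 68 67 69 68 67 67]
234 [67 67 67 67 66 67 66 67 67 66 65 66 44  0  5  6  4  7  5  6  6  7  4  4
  7  7  5  5  6  4  5  5  8  7  4  6  5  5  5  5  9 37 69 68 67 67 67 67
 66 66 66 68 67 67 67]
270 [58 56 58 59 59 59 56 40  6 10 10  7  4  6  7  8  9 10 10 10  9 10 12  9
 13  7  8 12  9 10  9  8  6  8  7 10 10 10 13  7  8  7 10  7  6 21 51 60
 
[... 834 characters left out ...]
7 75]
disc 210 [ 74  73  73  75  74  75  75  74  74  73  72  70  70  71  81 117 145 144
 145 145 138  98  51  38  37  39  38  39  39  39  38  41  46  58  59  66
  70  70  71  71  69  70  69  69  69  69  68  68  68  69  69  69  70  71
  70  71  68  65  63  56  49  41  39  37  38  39  39  37  36  43  54  67
  77 101 128 126 126 127 127 113  67  72  72  75  77  77  76  75  73  73
  74  74  73  73  71]
disc 214 [75 77 76 74 74 76 76 74 74 73 74 72 70 70 69 71 72 71 59 36 37 37 38 37
 35 45 61 69 67 67 67 67 67 67 69 68 68 67 68 69 67 68 67 66 68 66 67 69
 69 69 69 67 69 67 69 68 68 68 69 69 67 69 68 67 69 68 67 52 36 37 37 38
 37 35 49 77 75 74 73 73 72 72 71 69 70 69 72 74 75 76 75 78 77 77 77]
```

Handle and slot line up to about 0.1 mm laterally and 0.05° in yaw. Lowering to just above the slot, then in small steps.

```bash
python3 -m handwheel '{"series":[[[0,0,1],0,0],[[0,0,2],0,0],[[0,0,2],0,0],[[0,0,1.5],0,0],[[0,0,1],0,0],[[0,0,0.3],0,0],[[0,0,0],0,0],[[0,0,0],0,0]]}'
python3 -m handwheel '{"series":[[[0,0,0.15],0,0],[[0,0,0.15],0,0],[[0,0,0.15],0,0],[[0,0,0.1],0,0],[[0,0,0],0,0]]}'
```

```text
t: 11.6
tool_pos: [0.5565, -0.0621, 0.0247]
tcp_rot: [0.745, 0.667, 0.0, 0.001]
contact_force: [0.2, 0.3, -1.2]
finger_gap: 0.0113
finger_force: 61.0
t: 12.1
tool_pos: [0.556, -0.0619, 0.0185]
tcp_rot: [0.745, 0.667, -0.0, -0.0]
contact_force: [-1.2, 0.4, -1.9]
finger_gap: 0.0113
finger_force: 61.0
```

```bash
python3 -m handwheel '{"series":[[[0,0,0.15],0,0],[[0,0,0.15],0,0],[[0,0,0.1],0,0],[[0,0,0.1],0,0],[[0,0,0],0,0]]}'
python3 -m handwheel '{"series":[[[0,0,0.1],0,0],[[0,0,0.1],0,0],[[0,0,0],0,0]]}'
```

```text
t: 12.6
tool_pos: [0.556, -0.0619, 0.0135]
tcp_rot: [0.745, 0.667, -0.0, -0.0]
contact_force: [0.1, 0.1, -0.8]
finger_gap: 0.0112
finger_force: 61.0
t: 12.9
tool_pos: [0.5562, -0.062, 0.012]
tcp_rot: [0.745, 0.667, 0.0, 0.0]
contact_force: [-0.7, 0.8, 4.1]
finger_gap: 0.0112
finger_force: 61.9
```

The foot is down (4–5 N) with the head in the slot. Easing the preload and sliding toward the tray.

```bash
python3 -m handwheel '{"series":[[[0,0,-0.04],0,0],[[0.3,0,0],0,0],[[0.4,0,0],0,0],[[0.4,0,0],0,0],[[0.4,0,0],0,0],[[0.4,0,0],0,0],[[0.2,0,0],0,0],[[0.1,0,0],0,0],[[0,0,0],0,0]]}'
python3 -m handwheel '{"series":[[[0.1,0,0],0,0],[[0.1,0,0],0,0],[[0.1,0,0],0,0],[[0.1,0,0],0,0],[[0.1,0,0],0,0],[[0.1,0,0],0,0]]}'
```

```text
t: 13.8
tool_pos: [0.5587, -0.0405, 0.0121]
tcp_rot: [0.745, 0.667, -0.0, 0.001]
contact_force: [-0.6, -6.1, 3.0]
finger_gap: 0.0114
finger_force: 61.7
t: 14.4
tool_pos: [0.5594, -0.0348, 0.0122]
tcp_rot: [0.745, 0.667, -0.0, 0.001]
contact_force: [-0.1, -7.4, 3.1]
finger_gap: 0.0107
finger_force: 61.6
```

```bash
python3 -m handwheel '{"series":[[[0.08,0,0],0,0],[[0.08,0,0],0,0],[[0.08,0,0],0,0],[[0.08,0,0],0,0]]}'; python3 - <<'E'
from h import *
import pickle
c=optics.calibration("wrist");im=optics.camera("wrist");pickle.dump(c,open("w5.pkl","wb"));cv2.imwrite("pics/w5.png",im[:,:,::-1])
t=optics.camera("top");cv2.imwrite("pics/t5.png",t[:,:,::-1])
o=np.zeros((600,800,3),np.uint8);o[:,:]=0
a=cv2.resize(im[60:260,200:440,::-1],(480,400),interpolation=3);o[:400,:480]=cv2.convertScaleAbs(a,alpha=1.5)
b=cv2.resize(t[130:260,230:400,::-1],(320,245),interpolation=3);o[:245,480:]=b
cv2.imwrite("pics/m5.png",o);print(r.state()["contact_force"])
E
```

```text
t: 14.8
tool_pos: [0.5598, -0.0323, 0.0122]
tcp_rot: [0.745, 0.667, -0.001, 0.001]
contact_force: [-2.5, -12.3, 2.6]
finger_gap: 0.0113
finger_force: 61.6
[ -0.59989764 -11.03036071   3.09291058]
```

View pics/m5.png

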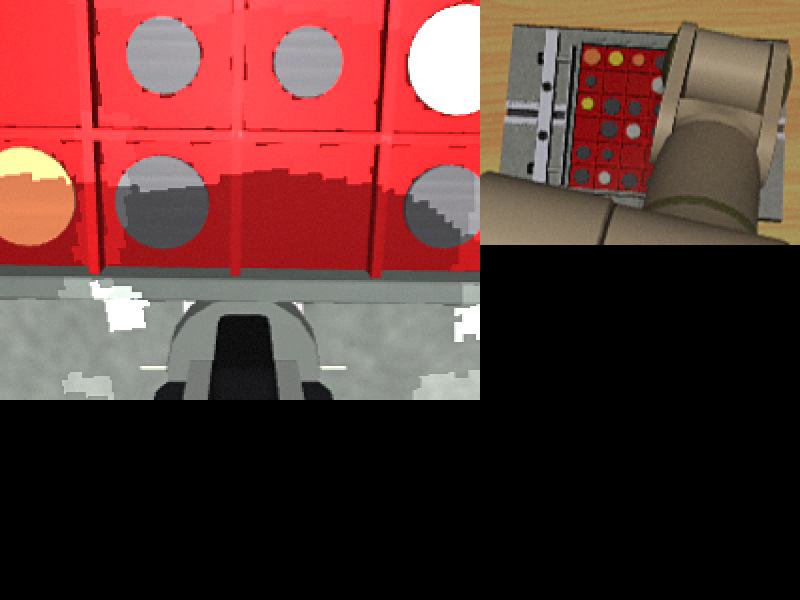

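Tray edge at y≈300 with the foot disc against it at (243,300). In the top view the tray's far edge sits at the strip. I'll measure the tray's squareness.

```bash
python3 - <<'E'
from h import *
import pickle
from scipy.spatial.transform import Rotation as Ro
s=r.state();T=Ro.from_quat(s["tcp_rot"]).as_matrix()
for n,v0,v1 in(("w4",120,165),("w5",180,225)):
    c=pickle.load(open(n+".pkl","rb"));im=cv2.imread(f"pics/{n}.png").astype(float);rd=im[:,:,2]-im[:,:,1]
    P=[]
    for u in list(range(212,290,4))+list(range(350,436,4)):
        x=rd[v0-40:v1,u]; 
        i=np.where((x[:-1]>25)&(x[1:]<=25))[0]
        if len(i): i=i[-1]; P.append(at(c,(u,v0-40+i+(x[i]-25)/(x[i]-x[i+1])),.035))
    P=np.array(P)
    for _ in range(4):
        f=np.polyfit(P[:,0],P[:,1],1);e=P[:,1]-np.polyval(f,P[:,0]);P=P[abs(e)<max(.0006,1.5*e.std())]
    print(n,"n",len(P),"tray x-axis deg",np.degrees(np.arctan(f[0])),"board expects -6.35; felt edge at x=.56:",np.polyval(f,.56),e.std())
print(s["contact_force"])
E
```

```text
w4 n 38 tray x-axis deg -7.446895207714231 board expects -6.35; felt edge at x=.56: -0.01661106926341204 0.00015143287679968368
w5 n 38 tray x-axis deg -7.228684775603759 board expects -6.35; felt edge at x=.56: -0.004715558704885006 6.996857375140647e-05
[ -0.59989764 -11.03036071   3.09291058]
```

```bash
python3 -m handwheel '{"series":[[[0.03,0,0],0,0],[[0,0,0],0,0],[[0,0,0],0,0]]}';python3 -m handwheel '{"series":[[[0.03,0,0],0,0],[[0,0,0],0,0]]}'
```

```text
t: 15.2
tool_pos: [0.5598, -0.0323, 0.0122]
tcp_rot: [0.745, 0.667, -0.001, 0.001]
contact_force: [-0.9, -10.9, 3.7]
finger_gap: 0.011
finger_force: 61.6
t: 15.4
tool_pos: [0.5599, -0.0322, 0.0123]
tcp_rot: [0.745, 0.667, -0.001, 0.001]
contact_force: [-1.2, -12.6, 3.0]
finger_gap: 0.0105
finger_force: 61.6
```

```bash
python3 - <<'E'
from h import *
for n in("top0","t5"):
    im=cv2.imread(f"pics/{n}.png").astype(int)
    for v in(160,175,185,200,215,225):
        print(n,v,"G",im[v,262:300,1].tolist());
    for v in(160,185,215): print(n,v,"R-G",(im[v,262:300,2]-im[v,262:300,1]).tolist())
E
```

```text
top0 160 G [20, 97, 181, 165, 161, 166, 167, 171, 87, 104, 125, 119, 113, 113, 95, 121, 135, 0, 12, 67, 120, 118, 111, 101, 93, 6, 6, 77, 97, 92, 89, 88, 95, 93, 94, 99, 7, 0]
top0 175 G [115, 33, 10, 9, 10, 62, 150, 13, 50, 114, 110, 103, 105, 114, 126, 86, 2, 33, 122, 109, 110, 90, 115, 120, 0, 9, 14, 5, 26, 44, 43, 44, 19, 8, 19, 16, 16, 11]
top0 185 G [171, 164, 165, 164, 166, 171, 18, 82, 146, 125, 127, 147, 151, 137, 106, 0, 33, 140, 125, 124, 84, 109, 119, 0, 0, 37, 154, 157, 150, 151, 151, 155, 46, 0, 17, 12, 5, 22]
top0 200 G [22, 22, 34, 69, 188, 4, 59, 116, 110, 107, 116, 103, 135, 30, 0, 35, 120, 129, 107, 88, 101, 31, 3, 10, 10, 9, 8, 18, 16, 11, 15, 7, 12, 5, 10, 16, 30, 60]
top0 215 G [163, 166, 171, 109, 29, 121, 112, 109, 110, 107, 121, 165, 15, 5, 48, 123, 111, 79, 109, 112, 0, 13, 11, 19, 15, 15, 3, 18, 12, 23, 19, 15, 17, 16, 25, 16, 21, 17]
top0 225 G [166, 170, 155, 20, 61, 122, 108, 104, 107, 119, 149, 37, 10, 47, 125, 116, 79, 108, 112, 0, 15, 15, 38, 62, 61, 58, 67, 61, 61, 36, 17, 26, 24, 21, 36, 126, 152, 143]
top0 160 R-G [2, 8, -2, 1, 1, -1, -2, -1, 2, -1
[... 1267 characters left out ...]
 16, 16, 15, 18, 17, 21, 7, 18]
t5 225 G [176, 178, 165, 19, 65, 124, 114, 104, 112, 118, 150, 34, 19, 122, 129, 2, 18, 12, 26, 60, 63, 64, 60, 60, 58, 27, 21, 24, 17, 18, 27, 111, 156, 144, 146, 152, 149, 45]
t5 160 R-G [3, -2, 1, 0, -3, 0, -1, 0, 5, 1, 1, 3, -5, 3, 2, 2, 0, 0, 3, -3, -7, 36, 131, 77, 71, 73, 77, 74, 68, 71, 74, 70, 109, 126, 82, 123, 78, 8]
t5 185 R-G [0, 2, 2, 0, -1, -2, 5, 3, 0, -1, -2, 1, 0, -1, 1, 0, -2, -6, -11, 75, 138, 102, 7, 11, 12, 12, 16, 11, 74, 127, 128, 132, 104, 102, -15, -1, 2, 3]
t5 215 R-G [-2, -2, -2, 6, 1, -1, -2, 1, -2, -3, 0, -1, -3, -1, -7, -9, 106, 142, 133, 129, 124, 148, 142, 137, 139, 132, 127, 128, 123, 67, 128, 123, 124, 128, 129, 103, 93, 135]
```

The strip-to-frame-to-felt spacing is the same along the whole tray edge, so the tray is home and snug. I'll back the push off slightly, then press down in steps.

```bash
python3 -m handwheel '{"series":[[[-0.05,0,0],0,0],[[0,0,0.1],0,0],[[0,0,0.1],0,0],[[0,0,0],0,0]]}';python3 -m handwheel '{"series":[[[0,0,0.1],0,0],[[0,0,0.05],0,0],[[0,0,0],0,0],[[0,0,0],0,0]]}'
```

```text
t: 15.8
tool_pos: [0.5599, -0.0323, 0.0105]
tcp_rot: [0.745, 0.667, -0.001, 0.001]
contact_force: [-2.2, -10.7, 7.8]
finger_gap: 0.0114
finger_force: 62.5
t: 16.2
tool_pos: [0.56, -0.0323, 0.0094]
tcp_rot: [0.745, 0.667, -0.001, 0.001]
contact_force: [-2.7, -10.7, 10.4]
finger_gap: 0.0112
finger_force: 63.0
```

```bash
python3 -m handwheel '{"series":[[[0,0,0.1],0,0],[[0,0,0],0,0],[[0,0,0],5,0],[[0,0,0],5,0],[[0,0,0],5,0],[[0,0,0],0,0]]}'; python3 -c "
from station import r
s=r.state();print(s['moment'],s['joint_positions'][5])"
```

```text
t: 16.8
tool_pos: [0.5599, -0.0312, 0.0086]
tcp_rot: [0.827, 0.563, 0.0, 0.001]
contact_force: [-2.8, -4.7, 12.6]
finger_gap: 0.0112
finger_force: 63.4
[-0.90974999  0.58998989 -0.00824566] 0.10965938680890289
```

```bash
python3 -m handwheel '{"series":[[[0,0,0],7,0],[[0,0,0],7,0],[[0,0,0],7,0],[[0,0,0],7,0],[[0,0,0],0,0]]}'; python3 -m handwheel '{"series":[[[0,0,0],7,0],[[0,0,0],7,0],[[0,0,0],7,0],[[0,0,0],7,0],[[0,0,0],0,0]]}'; python3 -c "
from station import r
s=r.state();print(s['moment'],s['joint_positions'][5])"
```

```text
t: 17.3
tool_pos: [0.5596, -0.031, 0.0085]
tcp_rot: [0.938, 0.346, 0.0, 0.0]
contact_force: [-4.0, -4.3, 12.4]
finger_gap: 0.0112
finger_force: 63.5
t: 17.8
tool_pos: [0.5598, -0.0308, 0.0085]
tcp_rot: [0.994, 0.108, 0.0, 0.0]
contact_force: [-2.1, -3.3, 12.6]
finger_gap: 0.0112
finger_force: 63.5
[-0.5613538   0.49735112 -0.13429139] 1.0880913511724823
```

```bash
python3 -m handwheel '{"series":[[[0,0,0],6,0],[[0,0,0],6,0],[[0,0,0],4,0],[[0,0,0],1.5,0],[[0,0,0],0,0],[[0,0,0],0,0]]}'; python3 -m handwheel '{"series":[[[0,-0.08,0],0,0],[[0,-0.08,0],0,0],[[0,0,0],0,0]]}'; python3 -c "
from station import r
s=r.state();print(s['moment'],s['contact_force'],s['joint_positions'][5])"
```

```text
t: 18.4
tool_pos: [0.56, -0.0307, 0.0086]
tcp_rot: [0.999, -0.043, 0.001, 0.0]
contact_force: [-2.3, -2.1, 11.8]
finger_gap: 0.0112
finger_force: 63.3
t: 18.7
tool_pos: [0.5601, -0.0305, 0.0087]
tcp_rot: [0.999, -0.042, 0.001, 0.001]
contact_force: [-4.3, -9.2, 12.1]
finger_gap: 0.011
finger_force: 62.7
[-1.73152537  0.7111225   0.01595719] [-4.25703653 -9.19230536 12.14611611] 1.3929696041163158
```

```bash
python3 -m handwheel '{"series":[[[0,0,-0.1],0,0],[[0,0,-0.1],0,0],[[0,0,-0.1],0,0],[[0,0,0],0,0],[[0,0,0],0,0]]}'; python3 -m handwheel '{"series":[[[0,0,-0.1],0,0],[[0,0,-0.05],0,0],[[0,0,0],0,0]]}'
```

```text
t: 19.2
tool_pos: [0.5599, -0.0305, 0.0104]
tcp_rot: [0.999, -0.043, 0.0, 0.001]
contact_force: [0.3, -10.4, -0.4]
finger_gap: 0.0111
finger_force: 60.7
t: 19.5
tool_pos: [0.5598, -0.0304, 0.0104]
tcp_rot: [0.999, -0.043, -0.0, 0.001]
contact_force: [4.5, -10.7, -13.2]
finger_gap: 0.0111
finger_force: 59.1
```

```bash
python3 -m handwheel '{"series":[[[0,0,0.13],0,0],[[0,0,0],0,0],[[0,0,0],0,0]]}'; python3 -m handwheel '{"series":[[[0,0,0],0,0.2],[[0,0,0],0,0.3],[[0,0,0],0,0.5],[[0,0,0],0,0.5],[[0,0,0],0,0.5],[[0,0,0],0,0.5]]}' 20;python3 -m handwheel '{"series":[[[0,0,-1],0,0.5],[[0,0,-2],0,0.5],[[0,0,-3],0,0.5],[[0,0,-3],0,0.5],[[0,0,-2],0,0.5],[[0,0,0],0,0.5],[[0,0,0],0,0.5]]}'
python3 - <<'E'
from h import *
import pickle
c=optics.calibration("wrist");im=optics.camera("wrist");pickle.dump(c,open("w6.pkl","wb"));cv2.imwrite("pics/w6.png",im[:,:,::-1])
t=optics.camera("top")[:,:,::-1];cv2.imwrite("pics/t6.png",t);t=t.astype(int)
for v in(160,185,215,225): print(v,t[v,270:290,1].tolist())
c=optics.calibration("wrist");y=-.0305
for n,X in (("stop axis top",[.5597,y,.09]),("foot top",[.5597,y,.033])): print(n,proj(c,X))
g=cv2.cvtColor(im,cv2.COLOR_RGB2GRAY)
p=proj(c,[.5597,y,.09])[0].astype(int)
m=(g<25).astype(np.uint8);n,l,st,ce=cv2.connectedComponentsWithStats(m);print([ (st[i].tolist(),ce[i].round(0).tolist()) for i in range(1,n) if st[i,4]>150])
E
```

```text
t: 19.8
tool_pos: [0.5599, -0.0304, 0.0104]
tcp_rot: [0.999, -0.043, 0.0, 0.001]
contact_force: [-0.2, -9.2, -2.7]
finger_gap: 0.011
finger_force: 61.5
t: 20.4
tool_pos: [0.5597, -0.0291, 0.0107]
tcp_rot: [0.999, -0.043, -0.0, -0.0]
contact_force: [0.0, -0.3, -0.0]
finger_gap: 0.043
finger_force: 0.0
t: 21.1
tool_pos: [0.5596, -0.0292, 0.1209]
tcp_rot: [0.999, -0.043, 0.0, 0.0]
contact_force: [-0.3, -0.1, -0.1]
finger_gap: 0.0428
finger_force: 0.0
160 [87, 105, 121, 123, 121, 114, 102, 124, 137, 6, 82, 108, 11, 11, 68, 101, 96, 88, 92, 97]
185 [148, 128, 135, 152, 149, 145, 109, 7, 85, 114, 7, 3, 20, 89, 164, 157, 157, 155, 162, 118]
215 [111, 113, 123, 171, 15, 25, 119, 134, 6, 4, 7, 8, 10, 12, 14, 20, 20, 14, 17, 14]
225 [114, 118, 150, 30, 24, 126, 118, 9, 16, 22, 31, 60, 59, 59, 57, 58, 45, 27, 19, 28]
stop axis top [[323.05489979 210.60816323]]
foot top [[322.66760164 189.10686808]]
[([0, 17, 181, 3, 338], [87.0, 18.0]), ([115, 52, 11, 45, 206], [120.0, 74.0]), ([122, 102, 10, 40, 184], [126.0, 121.0]), ([128, 146, 12, 38, 156], [132.0, 165.0]), ([311, 170, 25, 61, 1054], [323.0, 199.0]), ([134, 188, 39, 36, 214], [144.0, 211.0]), ([173, 189, 39, 36, 179], [184.0, 214.0]), ([213, 190, 38, 36, 165], [223.0, 215.0]), ([139, 227, 37, 33, 203], [149.0, 248.0]), ([177, 228, 38, 34, 180], [189.0, 251.0]), ([14, 229, 615, 171, 44011], [320.0, 349.0]), ([588, 331, 35, 29, 363], [599.0, 341.0]), ([607, 348, 33, 34, 545], [624.0, 364.0])]
```

The handle is square to the slot at (323,199), the tray is flush on the strip, and the gripper is clear. Handing in.

```bash
python3 -c "
from station import job
print(job.hand_in())"
```

```text
the job is handed in; nothing more can be done
None
```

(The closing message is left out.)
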